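# Turn a swab tube round in a V rest and load it into the tube reader

### The job

Pull the red-capped tube out of the slanted rack by its cap, lay it in the sloping V rest with its rounded foot at the low end by the stop plate and let go of it. Then take it afresh by the middle of its body, lay it on the reader's two-rod rail with the rounded foot towards the hood, slide it under the hood until it is fully home against the back, and let go. Never let the tube fall, leave the blue-capped tube in the rack, and do not knock or shift the sample pot, the saline bottle or the white carton.

Things in the scene. Friction and masses are not known exactly. Their poses are not given: they have to be found in the camera images.
- red_tube: swab transport tube to be loaded: white, paper label, ribbed red cap, 150 mm long, 45 g. Origin at the tip of its rounded foot; z runs along its axis from foot to cap end. Body 18 mm diameter, z = 0 (rounded over the first 10 mm) to 122 mm; cap 21 mm diameter, 122 to 150 mm. Its turn about its own axis means nothing. It stands in one of the rack's two pockets
- red_tube_mid (a point): middle of the red-capped tube, on its axis 75 mm from the foot tip
- blue_tube: the other tube, the same but with a blue cap, to be left in the rack; origin and z axis as for the red one
- rack: fixed white rack, two grey pockets; origin on the worktop, z up. Pockets 23 mm square, 85 mm deep, lean 30 deg from vertical: foot to cap runs along (0, -0.5, 0.866) in rack axes. The tubes stand 60 mm apart along rack y, cap ends 160 mm up at about y = -10 and -70 mm. Fingers straight down, closing along rack x, can take a tube by the last 25 mm of its cap; pull along its axis, 90 mm or more
- v_rest: fixed sloping V rest on a dark steel base plate, 150 mm long in its y and 75 mm wide; origin on the worktop under its middle, z up. It carries the blue groove (v_groove)
- v_groove: groove of the V rest. Origin: where the foot tip of a tube lying in it meets the stop plate, 56 mm above the worktop at the rest's y = +65 mm. z: axis of the lying tube, foot to cap, sloping up 30 deg, (0, -0.866, 0.5) in the rest's axes; y: out of the open side of the V, (0, 0.5, 0.866). The stop plate is no higher than the tube's axis. A tube let go may slide down to the stop
- v_mid (a point): point on the lying tube's axis midway between the groove's two blue saddles (groove z = 64 mm). The 90 degree saddles hold the 18 mm body at groove z = 10 to 34 and 94 to 112 mm; their rims are 17 mm to each side (21 over the outside) and 4 mm above the tube's axis. Between them fingers have free room down to 27 mm below the axis; above 112 mm the cap sticks out free
- reader: fixed white tube reader; origin on the worktop, z up, x points from the rail's open end into the hood. The rail is two steel rods (5 mm thick, 14 mm wide over both) along x from -42 to 75 mm (the cap of a tube that is home hangs free); a tube on it lies along x at y = 0, its axis 88 mm above the worktop. The base below is 45 mm high, so fingers may straddle rods and tube.
- reader_home (a point): point on the back wall inside the hood that the foot tip touches when the tube is fully home, at (75, 0, 88) mm in the reader's axes; same axes; a tube that is home runs from here along -x. The hood covers reader x = 33 to 85 mm, is 56 mm wide and 115 mm high; its opening is 36 mm wide, the roof 21 mm above the tube's axis
- sample_pot: bystander: white capped sample pot standing upright, 43 mm diameter, 84 mm high; origin under its middle, z up
- saline_bottle: bystander: small pale bottle with blue cap standing upright, 34 mm diameter, 79 mm high; origin under its middle, z up
- lancet_box: bystander: white carton 52 x 72 x 60 mm; origin under its middle, z up

How it is judged:
On the way, in this order (a step that is already met when the one before it is completed fails the run):
1. the red-capped tube is out of its pocket, held by its cap end (fingers not more than 40 mm from the cap end) (contact force between the fingers and red_tube above 0.5 N and z of the grasp point in the frame of red_tube above 0.11 m and height (world z) of red_tube above 0.09 m), for 0.1 s.
2. the red-capped tube lies in the V rest, foot within 20 mm of the stop, in line with the groove, let go (contact force between the fingers and red_tube below 0.05 N and distance between red_tube and v_groove below 0.02 m and angle between the z axis of red_tube and the z axis of v_groove, either way round below 0.1 rad and z of red_tube_mid in the frame of v_groove above 0.06 m and horizontal distance between red_tube_mid and v_groove below 0.09 m and linear speed of red_tube below 0.05 m/s), for 0.2 s.
3. the tube is lifted out of the V rest by the middle of its body (fingers 35 to 110 mm from the foot) (contact force between the fingers and red_tube above 0.5 N and z of the grasp point in the frame of red_tube between 0.035 and 0.11 m and y of red_tube_mid in the frame of v_groove above 0.03 m), for 0.1 s.
At the end, for the whole second after the job is handed in: the red-capped tube lies on the reader's rail, foot first, its foot tip within 6 mm of the back wall and within 4 to 5 mm of the rail's line, in line with the rail within 3.4 degrees, at rest and released; the blue-capped tube is still in its pocket (within 15 mm of where it was) (x of red_tube in the frame of reader_home above -0.006 m and y of red_tube in the frame of reader_home between -0.004 and 0.004 m and z of red_tube in the frame of reader_home between -0.005 and 0.005 m and angle between the z axis of red_tube and the x axis of reader, either way round below 0.06 rad and x of red_tube_mid in the frame of reader_home below -0.05 m and contact force between the fingers and red_tube below 0.05 N and linear speed of red_tube below 0.02 m/s and distance of blue_tube from where it was at the start of the episode below 0.015 m); the robot touches nothing.
It fails at once if the red-capped tube falls freely (faster than 0.6 m/s while not held, a drop of some 2 cm) (contact force between the fingers and red_tube below 0.01 N and linear speed of red_tube above 0.6 m/s).
It fails at once if the blue-capped tube leaves its pocket (moved 30 mm) (distance of blue_tube from where it was at the start of the episode above 0.03 m).
It fails at once if a bystander (sample pot, saline bottle, carton) is shifted by more than 15 mm or tipped (distance of any of sample_pot, saline_bottle, lancet_box from where it was at the start of the episode above 0.015 m or angle between any of sample_pot, saline_bottle, lancet_box's own z axis and vertical above 0.2 rad).
It also fails if it takes over 58 s, if anything falls off the work surface, if the arm or the gripper's body presses on something with over 40 N, if the wrist force passes 120 N, or if a joint passes its speed limit or range.

### The arm

A 7-joint arm with a two-finger parallel gripper is mounted at the origin on a cart in front of the work surface, level with it; the furniture and walls round the work are solid. World frame = base frame: x ahead of the robot, y to its left, z up, the work surface at z = 0. Lengths are in m, angles in rad, forces in N, time in s.
With the tool pointing down it reaches from about 0.4 to 0.85 m from the base axis. Payload 4.5 kg.
Tool frame: the origin (TCP) lies midway between the tips of the shut fingers; the grasp point (between the pads) lies 19 mm behind it (r.grasp_offset is the distance from the TCP to the grasp point, in m); z points along the fingers, y is the line along which they close (so a half turn about z gives the same grasp; the last joint's range is limited). The gripper opens to 88 mm and grips with 3 to 60 N. Pads are 18 mm wide; open, the fingers measure 123 mm over their backs; the gripper's body (75 mm by 187 mm) begins 45 mm behind the grasp point.
Start: joints at [1.208, 0.689, -0.195, 1.565, 0.157, 0.902, -0.215], TCP at [0.242, -0.576, 0.239] pointing down, gripper open.
Joint ranges: [-3.01, 3.01], [-0.46, 2.08], [-1.47, 1.51], [0.13, 2.56], [-1, 4.14], [0.04, 2.09], [-2.66, 2.66]. Speed limits (rad/s): [2.57, 2.57, 3.14, 3.14, 3.14, 3.14, 3.14].

### API

Orientations are given as [roll, pitch, yaw] about the fixed x, y, z axes, in that order (R = Rz(yaw) Ry(pitch) Rx(roll)).
In Python, from bench import r gives the robot as it stands. The module is installed in compiled form; this text tells all that it offers.
- The arm moves only by the shell command python3 -m jog 'ROWS' [FORCE]. ROWS is JSON, a list of rows, each an object of numbers: "grip": the opening, from -1 (shut) to 1 (fully open), so that 0 is half open; "dx", "dy", "dz": the shift along the tool's x, y, z in m; "rx", "ry", "rz": the turn, a rotation vector about the tool's x, y, z in rad. In form: [{"grip": .., "dx": .., "dy": .., "dz": .., "rx": .., "ry": .., "rz": ..}, ...]. A call has 1 to 10 rows; each row shifts and turns the commanded pose from where the row before left it, along the tool's axes as they then stand; what a row does not reach is not made up. A row lasts 1/8 s, in which the tool goes at most 62.5 mm and 10.7 degrees, less where a joint would pass 70% of its speed; a pose out of reach is approached as far as the arm can. A call with a gripper value outside its range is refused whole. The fingers move at their own pace and stop on an object; FORCE is the grip in N (left out, the last holds). Time passes only in rows, so rows that do not move let the fingers close. It gives the time, the measured TCP pose, the force, the opening and the grip force at its end, in the units of the state.
- r.read_state(): the state, without advancing time (a new reading comes with each control period).
- r.grab_frame(name): name is "side" or "top"; returns the picture (400x640x3 uint8, red, green, blue); there is no depth.
- r.calibration(name): a dict with "fx", "fy", "cx", "cy" (pixels), "rvec" (rotation vector, rad) and "tvec" (3), from world to camera coordinates, as OpenCV has them. Camera axes: x right, y down, z forward; pixel columns grow to the right and rows downward; lengths in m; the calibration is good to about 2 mm. A picture is of the moment at which its call begins. calibration takes no time and is no camera call.
- r.close_job(): hands the job in; it is judged then, once.
Trained networks look in the newest picture that a camera, given by its name, has taken for a name from the list of things; names that differ only in an ending like _2 or _b are one class to them, and where a whole thing is asked for, a point or a joint stands for the part that bears it (a point fixed in the world has none). Each returns a list of dicts, best first, with "conf" (0 to 1); they miss things now and then, are a little off and sometimes report something else, mostly with a low value. They report only what shows in the picture. A call takes as long as a camera call.
- r.trace(camera, thing): "region" (400x640 bool, what is visible of it).
- r.mark_of(camera, thing): "xyz" ([x, y, z] in m, in world coordinates, good to about 4 mm: a listed point, or the origin of a listed thing).
The state is a dict: "time_s": time; "joints": joint angles; "joint_vel": joint speeds; "joint_efforts": joint torques, N m; "eef_pos": TCP position; "ee_rot": TCP orientation; "ft_force": force on the tool from outside, world axes, zero at the start; "wrist_torque": the same for the moment, N m; "width": opening from 0.0 (shut) to 1.0 (fully open); "grip_force": force on a finger pad.
Only numpy, scipy, OpenCV 4.12 (cv2) and the standard library are available. Lean on these libraries where they do the work, as an engineer would, in place of code of your own. Each camera call takes 0.05 s, during which the arm holds its last target. There are 200 camera calls.

## Working session

There is one attempt and no reset: what is moved stays moved. The work goes in short steps, Python scripts to look and compute and a shell command to move; the robot and the scene stay as the last step left them, time stands still between calls to the robot, and variables do not carry over. Pictures are saved under pics/ and viewed, at most 13 in all, crops included, and the job is handed in when it is done.

```bash
mkdir -p pics; cat > h.py <<'E'
import numpy as np, cv2
from bench import r
from scipy.spatial.transform import Rotation as R
np.set_printoptions(precision=4,suppress=True)
def cal(n):
    c=r.calibration(n); K=np.array([[c['fx'],0,c['cx']],[0,c['fy'],c['cy']],[0,0,1]])
    return K,R.from_rotvec(np.ravel(c['rvec'])).as_matrix(),np.ravel(c['tvec'])
def proj(n,P):
    K,Rm,t=cal(n); q=(np.atleast_2d(P)@Rm.T+t)@K.T; return q[:,:2]/q[:,2:]
def ray(n,uv):
    K,Rm,t=cal(n); d=Rm.T@np.linalg.solve(K,[uv[0],uv[1],1]); return -Rm.T@t,d/np.linalg.norm(d)
def tri(n1,a,n2,b):
    o1,d1=ray(n1,a);o2,d2=ray(n2,b)
    s=np.linalg.lstsq(np.c_[d1,-d2],o2-o1,rcond=None)[0]
    p,q=o1+s[0]*d1,o2+s[1]*d2; return (p+q)/2,np.linalg.norm(p-q)
def onz(n,uv,z):
    o,d=ray(n,uv); return o+d*(z-o[2])/d[2]
def save(n,f): 
    im=r.grab_frame(n); cv2.imwrite('pics/'+f,im[:,:,::-1]); return im
def st():
    s=r.read_state(); return s
E
python3 - <<'E'
from h import *
ims={n:save(n,n+'0.png') for n in('side','top')}
for n in ims: 
    K,Rm,t=cal(n); print(n,K[0,0],'cam at',-Rm.T@t,'fwd',Rm[2])
for t in 'red_tube red_tube_mid blue_tube rack v_rest v_groove v_mid reader reader_home sample_pot saline_bottle lancet_box'.split():
    for n in ims:
        m=r.mark_of(n,t); print(t,n,[(np.round(x['xyz'],4).tolist(),round(x['conf'],2)) for x in m[:2]])
s=st(); print(s['eef_pos'],s['ee_rot'],s['width'],s['time_s'],r.grasp_offset)
E
```

```text
side 365.7886565672559 cam at [0.1568 0.6024 0.7468] fwd [ 0.3771 -0.6201 -0.6879]
top 491.18372277052896 cam at [0.3118 0.0033 1.2861] fwd [ 0.1975  0.007  -0.9803]
red_tube side []
red_tube top [([0.4181, 0.3241, 0.0257], 0.44), ([0.6552, -0.1646, 0.0873], 0.23)]
red_tube_mid side [([0.4177, 0.2893, 0.0931], 0.52)]
red_tube_mid top [([0.4218, 0.2861, 0.0906], 0.66)]
blue_tube side []
blue_tube top []
rack side [([0.4281, 0.2591, -0.0032], 0.95)]
rack top [([0.4231, 0.2612, -0.0035], 0.77)]
v_rest side [([0.4736, -0.0117, -0.0025], 0.92), ([0.6277, -0.0484, -0.0007], 0.73)]
v_rest top [([0.4706, -0.0174, -0.0015], 0.8)]
v_groove side [([0.4622, 0.0469, 0.0554], 0.7)]
v_groove top [([0.4655, 0.0478, 0.0616], 0.86)]
v_mid side [([0.4722, -0.0032, 0.0866], 0.93), ([0.6584, -0.1671, 0.0886], 0.48)]
v_mid top [([0.4744, -0.0073, 0.0898], 0.9)]
reader side [([0.5831, -0.1687, -0.0001], 0.96), ([0.4252, 0.2592, -0.0017], 0.51)]
reader top [([0.585, -0.1709, -0.0027], 0.9)]
reader_home side [([0.6598, -0.1678, 0.0868], 0.77)]
reader_home top [([0.6542, -0.1672, 0.0881], 0.56)]
sample_pot side [([0.6278, -0.0451, 0.0007], 0.72), ([0.427, 0.2624, -0.0004], 0.32)]
sample_pot top [([0.6281, -0.0518, -0.0017], 0.75)]
saline_bottle side [([0.6275, -0.0449, 0.0001], 0.57), ([0.5892, 0.0347, 0.0012], 0.5)]
saline_bottle top [([0.5893, 0.028, -0.0012], 0.57)]
lancet_box side [([0.4141, -0.2981, -0.0021], 0.6), ([0.4707, -0.0074, 0.0919], 0.52)]
lancet_box top [([0.4111, -0.2934, 0.0024], 0.85), ([0.4182, 0.3217, 0.0241], 0.23)]
[ 0.2416 -0.5765  0.2387] [ 3.1415 -0.      0.3968] 0.9957723206432013 1.3 0.0187
```

View pics/side0.png

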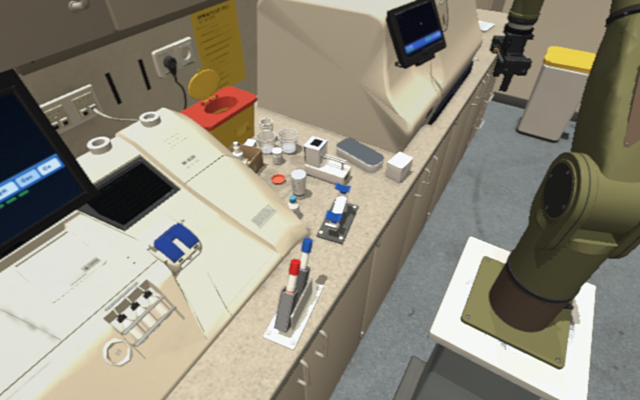

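View pics/top0.png

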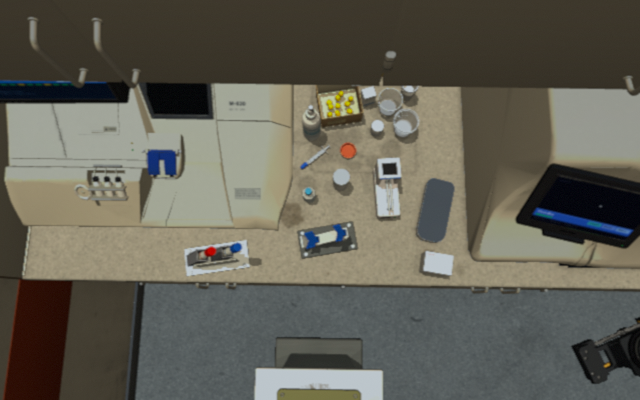

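The side view shows the red cap at (295,268) and the blue cap at (307,245), with the V rest near (338,215) and the reader near (325,165). In the top view the red cap is at (210,252), blue at (236,247), the V rest at (327,238) and the reader at (388,190). Next I'll measure the yaws and caps more precisely from both views.

```bash
python3 - <<'E'
from h import *
ims={n:cv2.imread(f'pics/{n}0.png') for n in('side','top')}
out=[]
C={}
for n,im in ims.items():
    hsv=cv2.cvtColor(im,cv2.COLOR_BGR2HSV)
    m={'red':((hsv[:,:,0]<8)|(hsv[:,:,0]>172))&(hsv[:,:,1]>150)&(hsv[:,:,2]>70),'blue':(hsv[:,:,0]>100)&(hsv[:,:,0]<130)&(hsv[:,:,1]>150)&(hsv[:,:,2]>50)}
    for c,(g) in {'red':{'side':(295,268),'top':(210,252)},'blue':{'side':(307,245),'top':(236,247)}}.items():
        k,l,s,ce=cv2.connectedComponentsWithStats(m[c].astype(np.uint8))
        i=1+np.argmin(np.linalg.norm(ce[1:]-g[n],axis=1)+ (s[1:,4]<8)*99); C[c,n]=ce[i]; print(c,n,ce[i],s[i])
for c in('red','blue'): print(c,tri('side',C[c,'side'],'top',C[c,'top']))
# plate outlines
for t in('rack','v_rest','reader'):
  for n in ims:
    g=r.trace(n,t)
    if g: 
        mm=g[0]['region'].astype(np.uint8); ct=max(cv2.findContours(mm,0,1)[0],key=len); print(t,n,g[0]['conf'],mm.sum(),cv2.minAreaRect(ct)[:2],cv2.boundingRect(ct))
def crop(n,x,y,w,h,s): return cv2.resize(ims[n][y:y+h,x:x+w],(w*s,h*s),interpolation=cv2.INTER_CUBIC)
a=np.vstack([np.hstack([crop('top',180,225,100,60,4),crop('top',290,215,100,60,4)]),np.hstack([crop('top',350,150,100,75,4),crop('side',300,130,100,75,4)])])
cv2.imwrite('pics/c1.png',a)
E
```

```text
red side [294.1898 266.8759] [289 259  11  16 137]
blue side [306.5146 244.9806] [302 238  10  15 103]
red top [210.0247 251.4444] [205 247  11  10  81]
blue top [235.4308 247.4769] [231 244  10   8  65]
red (array([0.4244, 0.2582, 0.1488]), np.float64(0.0013846138052426966))
blue (array([0.434 , 0.1994, 0.1497]), np.float64(0.00044756203759904175))
rack side 0.96 2314 ((294.6404113769531, 305.79107666015625), (36.0836181640625, 82.5123062133789)) (264, 267, 60, 82)
rack top 0.61 1561 ((216.66000366210938, 257.6200256347656), (29.415639877319336, 65.33666229248047)) (185, 240, 65, 37)
v_rest side 0.7 1331 ((340.6369934082031, 213.8013916015625), (29.611413955688477, 58.63762283325195)) (318, 183, 41, 61)
v_rest top 0.62 1626 ((326.9729919433594, 239.8378143310547), (29.263017654418945, 57.539642333984375)) (298, 222, 60, 36)
reader side 0.77 1403 ((327.1869201660156, 159.83233642578125), (52.1156120300293, 39.01930236816406)) (304, 137, 47, 48)
reader top 0.81 1559 ((387.0, 188.0), (60.0, 28.0)) (373, 158, 29, 61)
```

View pics/c1.png

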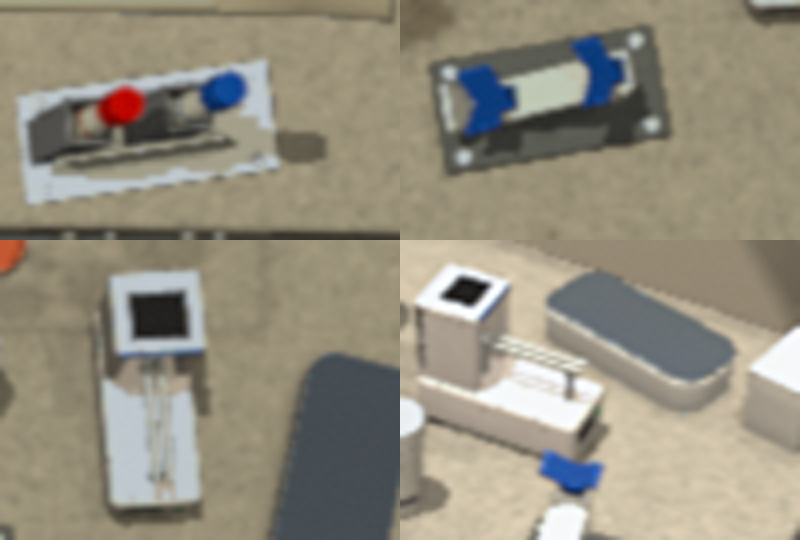

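The crop shows the rack plate, the V-rest plate (corners near top px (297,231), (352,222), (357,249), (302,258)) and the reader hood top, all with clear corners. The higher blue saddle is on the right, i.e. towards -y. I'll compute the poses from these corners.

```bash
python3 - <<'E'
from h import *
def P(c,off,z): return np.array([onz('top',(off[0]+x/4,off[1]+y/4),z) for x,y in c])
def rep(n,p):
    m=p.mean(0); a=p[1]-p[0]; b=p[2]-p[3]; c=p[3]-p[0]; d=p[2]-p[1]
    print(n,m,'len',[np.linalg.norm(v).round(4) for v in(a,b,c,d)],'deg',[np.degrees(np.arctan2(v[1],v[0])).round(1) for v in(a,b,c,d)])
rep('v',P([(30,65),(248,27),(270,135),(47,173)],(290,215),.005))
rep('rack',P([(17,97),(267,60),(278,165),(28,203)],(180,225),.005))
rep('hood',P([(110,35),(200,30),(205,112),(112,117)],(350,150),.115))
f=P([(110,263),(200,260)],(350,150),.045); print('front',f,f.mean(0))
rod=P([(155,125),(162,245)],(350,150),.08); print('rod',rod, np.degrees(np.arctan2(*(rod[0]-rod[1])[1::-1])))
E
```

```text
v [ 0.4731 -0.0155  0.005 ] len [np.float64(0.1459), np.float64(0.1475), np.float64(0.0718), np.float64(0.0726)] deg [np.float64(-79.1), np.float64(-79.4), np.float64(-169.7), np.float64(-168.4)]
rack [0.4218 0.2712 0.005 ] len [np.float64(0.1646), np.float64(0.1629), np.float64(0.0695), np.float64(0.0691)] deg [np.float64(-80.6), np.float64(-80.4), np.float64(-170.1), np.float64(-171.5)]
hood [ 0.6392 -0.1645  0.115 ] len [np.float64(0.0559), np.float64(0.0572), np.float64(0.0523), np.float64(0.0524)] deg [np.float64(-85.8), np.float64(-85.9), np.float64(-179.1), np.float64(-177.6)]
front [[ 0.5324 -0.143   0.045 ]
 [ 0.5353 -0.2007  0.045 ]] [ 0.5339 -0.1718  0.045 ]
rod [[ 0.6152 -0.168   0.08  ]
 [ 0.5381 -0.1714  0.08  ]] 2.5487414457595903
```

```bash
python3 - <<'E'
import cv2,numpy as np
a=cv2.imread('pics/side0.png')[210:370,150:350]; b=cv2.imread('pics/top0.png')[150:290,140:340]
o=np.vstack([cv2.resize(a,None,fx=2,fy=2,interpolation=2),cv2.resize(b,None,fx=2,fy=2,interpolation=2)]); cv2.imwrite('pics/c2.png',o)
E
```

```text
(no output)
```

View pics/c2.png

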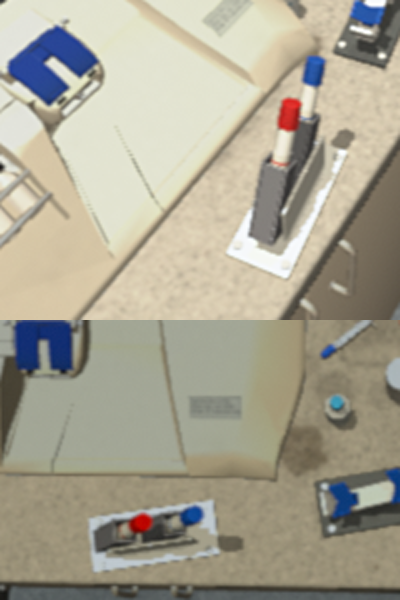

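The crop shows a sloping white device behind the rack. Its front edge is at about top row 227 and side (227,312). I'll check its height by triangulation.

```bash
python3 - <<'E'
from h import *
print(tri('side',(230,314),'top',(233.5,226)))   # seam foot
print(tri('side',(263,217.5),'top',(247.5,193)))    # label
print(tri('side',(310,232),'top',(288,222)))
from scipy.spatial.transform import Rotation as R
s=st();p=np.array(s['eef_pos']);Rm=R.from_euler('xyz',s['ee_rot']).as_matrix()
print(Rm, Rm.T@(np.array([.30,-.27,.34])-p))
E
```

```text
(array([ 0.5662,  0.2853, -0.1324]), np.float64(0.0948947133758821))
(array([0.5659, 0.1785, 0.1414]), np.float64(0.0007818246560643184))
(array([0.5082, 0.0843, 0.037 ]), np.float64(0.011859254134629443))
[[ 0.9223  0.3865  0.    ]
 [ 0.3865 -0.9223 -0.0001]
 [ 0.      0.0001 -1.    ]] [ 0.1723 -0.2601 -0.1013]
```

```bash
python3 -m jog '[{"grip":1,"dx":0.025,"dy":-0.037,"dz":-0.015},{"grip":1,"dx":0.025,"dy":-0.037,"dz":-0.015},{"grip":1,"dx":0.025,"dy":-0.037,"dz":-0.015},{"grip":1,"dx":0.025,"dy":-0.037,"dz":-0.015},{"grip":1,"dx":0.025,"dy":-0.037,"dz":-0.015},{"grip":1,"dx":0.025,"dy":-0.037,"dz":-0.015},{"grip":1,"dx":0.025,"dy":-0.037,"dz":-0.015}]'
cat >> h.py <<'E'
def to(p,rpy=None):
    s=st();q=np.array(s['eef_pos']);A=R.from_euler('xyz',s['ee_rot'])
    print('pos',q,'rpy deg',np.degrees(s['ee_rot']),'j',np.array(s['joints']),'t',s['time_s'])
    print('shift in tool axes now',A.inv().apply(np.array(p)-q))
    if rpy is not None:
        B=R.from_euler('xyz',rpy); print('rotvec',(A.inv()*B).as_rotvec(),'shift in tool axes after turn',B.inv().apply(np.array(p)-q))
E
python3 - <<'E'
from h import *
to([.42,-.02,.36],[np.pi,0,np.radians(99.4)])
E
```

```text
pos [ 0.2416 -0.5765  0.2387] rpy deg [179.9958  -0.0002  22.737 ] j [ 1.2078  0.6891 -0.1946  1.5653  0.1573  0.9025 -0.2151] t 1.6
shift in tool axes now [ 0.3796 -0.4442 -0.1213]
rotvec [ 0.0001  0.     -1.338 ] shift in tool axes after turn [ 0.5198  0.2669 -0.1213]schema error: expected keys grip, dx, dy, dz, rx, ry, rz
```

```bash
python3 -m jog '[{"grip":1,"dx":0.025,"dy":-0.037,"dz":-0.015,"rx":0,"ry":0,"rz":0},{"grip":1,"dx":0.025,"dy":-0.037,"dz":-0.015,"rx":0,"ry":0,"rz":0},{"grip":1,"dx":0.025,"dy":-0.037,"dz":-0.015,"rx":0,"ry":0,"rz":0},{"grip":1,"dx":0.025,"dy":-0.037,"dz":-0.015,"rx":0,"ry":0,"rz":0},{"grip":1,"dx":0.025,"dy":-0.037,"dz":-0.015,"rx":0,"ry":0,"rz":0},{"grip":1,"dx":0.025,"dy":-0.037,"dz":-0.015,"rx":0,"ry":0,"rz":0},{"grip":1,"dx":0.025,"dy":-0.037,"dz":-0.015,"rx":0,"ry":0,"rz":0}]'
python3 - <<'E'
from h import *
to([.45,-.05,.34],[np.pi,0,np.radians(99.4)])
E
```

```text
time_s: 2.48
eef_pos: [0.3031, -0.2685, 0.3444]
ee_rot: [3.141, -0.0, 0.397]
ft_force: [0.2, 0.2, 0.7]
width: 1.001
grip_force: 0.0
pos [ 0.3031 -0.2685  0.3444] rpy deg [179.9579  -0.0247  22.7374] j [ 0.813   0.2566 -0.2622  2.0149  0.0856  0.8795 -0.6695] t 2.475
shift in tool axes now [ 0.2199 -0.1448  0.0044]
rotvec [ 0.0009  0.0001 -1.338 ] shift in tool axes after turn [0.1916 0.1806 0.0044]
```

```bash
python3 -m jog '[{"grip":1,"dx":0.025,"dy":0,"dz":0,"rx":0,"ry":0,"rz":-0.167},{"grip":1,"dx":0.025,"dy":0,"dz":0,"rx":0,"ry":0,"rz":-0.167},{"grip":1,"dx":0.025,"dy":0,"dz":0,"rx":0,"ry":0,"rz":-0.167},{"grip":1,"dx":0.025,"dy":0,"dz":0,"rx":0,"ry":0,"rz":-0.167},{"grip":0.5,"dx":0.03,"dy":0,"dz":0,"rx":0,"ry":0,"rz":-0.167},{"grip":0.2,"dx":0.04,"dy":0,"dz":0,"rx":0,"ry":0,"rz":-0.167},{"grip":0.2,"dx":0.045,"dy":0,"dz":0,"rx":0,"ry":0,"rz":-0.167},{"grip":0.2,"dx":0.05,"dy":0,"dz":0,"rx":0,"ry":0,"rz":-0.167},{"grip":0.2,"dx":0.05,"dy":0,"dz":0,"rx":0,"ry":0,"rz":0},{"grip":0.2,"dx":0.05,"dy":0,"dz":0,"rx":0,"ry":0,"rz":0}]'
python3 - <<'E'
from h import *
to([.4244,.2582,.23],[np.pi,0,np.radians(99.4)])
E
```

```text
time_s: 3.72
eef_pos: [0.4007, 0.0478, 0.3439]
ee_rot: [3.141, 0.0, 1.732]
ft_force: [0.9, 0.5, -0.1]
width: 0.599
grip_force: 0.0
pos [0.4007 0.0478 0.3439] rpy deg [179.9563   0.007   99.2585] j [ 0.2902  0.3006 -0.6944  2.0059  0.2417  0.9154 -0.369 ] t 3.725
shift in tool axes now [0.2039 0.0572 0.1139]
rotvec [ 0.0008  0.0001 -0.0025] shift in tool axes after turn [0.2037 0.0578 0.1139]
```

```bash
python3 -m jog '[{"grip":0.2,"dx":0.051,"dy":0.0145,"dz":0.01,"rx":0,"ry":0,"rz":0},{"grip":0.2,"dx":0.051,"dy":0.0145,"dz":0.01,"rx":0,"ry":0,"rz":0},{"grip":0.2,"dx":0.051,"dy":0.0145,"dz":0.03,"rx":0,"ry":0,"rz":0},{"grip":0.2,"dx":0.051,"dy":0.0145,"dz":0.03,"rx":0,"ry":0,"rz":0},{"grip":0.2,"dx":0,"dy":0,"dz":0.034,"rx":0,"ry":0,"rz":0},{"grip":0.2,"dx":0,"dy":0,"dz":0,"rx":0,"ry":0,"rz":0}]'
python3 - <<'E'
from h import *
to([.4244,.2582,.130],[np.pi,0,np.radians(99.4)])
a=save('side','s1.png');b=save('top','t1.png')
o=np.vstack([cv2.resize(a[200:340,220:380,::-1],None,fx=3,fy=2.1),cv2.resize(b[200:290,150:310,::-1],None,fx=3,fy=3)])
cv2.imwrite('pics/c3.png',o)
E
```

```text
time_s: 4.47
eef_pos: [0.4239, 0.2561, 0.2279]
ee_rot: [-3.137, 0.003, 1.734]
ft_force: [0.1, 0.1, 0.9]
width: 0.599
grip_force: 0.0
pos [0.4239 0.2561 0.2279] rpy deg [-179.7348    0.1597   99.3591] j [-0.2648  0.5894 -0.5894  1.9444  0.4687  0.7521 -0.9646] t 4.475
shift in tool axes now [0.0022 0.0013 0.0979]
rotvec [-0.0046  0.0028 -0.0007] shift in tool axes after turn [0.0019 0.0008 0.0979]
```

View pics/c3.png

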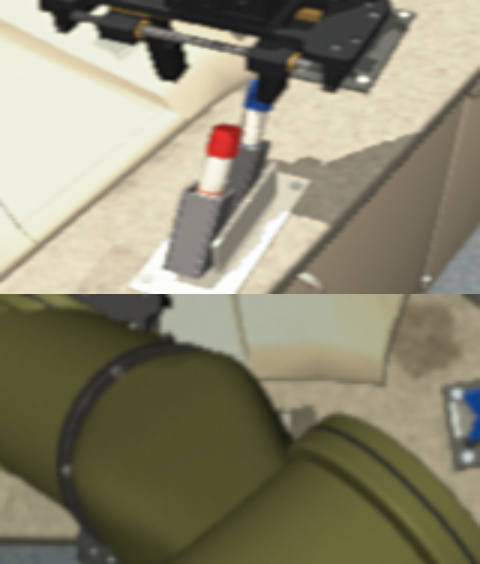

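The side view shows the open fingers above the rack, one on each side of the red cap at (295,268). The arm hides the rack from the top camera. I'll go down and grip.

```bash
python3 -m jog '[{"grip":0.2,"dx":0.001,"dy":0.0005,"dz":0.03,"rx":0,"ry":0,"rz":0},{"grip":0.2,"dx":0.001,"dy":0.0005,"dz":0.03,"rx":0,"ry":0,"rz":0},{"grip":0.2,"dx":0,"dy":0,"dz":0.025,"rx":0,"ry":0,"rz":0},{"grip":0.2,"dx":0,"dy":0,"dz":0.013,"rx":0,"ry":0,"rz":0},{"grip":0.2,"dx":0,"dy":0,"dz":0,"rx":0,"ry":0,"rz":0},{"grip":-0.6,"dx":0,"dy":0,"dz":0,"rx":0,"ry":0,"rz":0},{"grip":-0.7,"dx":0,"dy":0,"dz":0,"rx":0,"ry":0,"rz":0},{"grip":-0.8,"dx":0,"dy":0,"dz":0,"rx":0,"ry":0,"rz":0},{"grip":-0.8,"dx":0,"dy":0,"dz":0,"rx":0,"ry":0,"rz":0},{"grip":-0.8,"dx":0,"dy":0,"dz":0,"rx":0,"ry":0,"rz":0}]' 20
```

```text
time_s: 5.82
eef_pos: [0.4261, 0.2592, 0.1319]
ee_rot: [3.141, 0.0, 1.733]
ft_force: [0.4, -1.2, 1.7]
width: 0.23
grip_force: 20.0
```

```bash
python3 -m jog '[{"grip":-0.8,"dx":-0.005,"dy":0,"dz":-0.0087,"rx":0,"ry":0,"rz":0},{"grip":-0.8,"dx":-0.008,"dy":0,"dz":-0.0139,"rx":0,"ry":0,"rz":0},{"grip":-0.8,"dx":-0.009,"dy":0,"dz":-0.0156,"rx":0,"ry":0,"rz":0},{"grip":-0.8,"dx":-0.009,"dy":0,"dz":-0.0156,"rx":0,"ry":0,"rz":0},{"grip":-0.8,"dx":-0.009,"dy":0,"dz":-0.0156,"rx":0,"ry":0,"rz":0},{"grip":-0.8,"dx":-0.009,"dy":0,"dz":-0.0156,"rx":0,"ry":0,"rz":0},{"grip":-0.8,"dx":-0.005,"dy":0,"dz":-0.0087,"rx":0,"ry":0,"rz":0},{"grip":-0.8,"dx":0,"dy":0,"dz":-0.03,"rx":0,"ry":0,"rz":0},{"grip":-0.8,"dx":0,"dy":0,"dz":-0.04,"rx":0,"ry":0,"rz":0},{"grip":-0.8,"dx":0,"dy":0,"dz":0,"rx":0,"ry":0,"rz":0}]'
python3 - <<'E'
from h import *
to([.47,.0,.25])
a=save('side','s2.png')
cv2.imwrite('pics/c4.png',cv2.resize(a[130:350,200:400,::-1],None,fx=2.7,fy=2.7))
E
```

```text
time_s: 7.08
eef_pos: [0.4358, 0.2069, 0.298]
ee_rot: [3.136, -0.002, 1.733]
ft_force: [0.8, 1.1, -0.5]
width: 0.228
grip_force: 20.0
pos [0.4358 0.2069 0.298 ] rpy deg [179.6915  -0.1203  99.2722] j [-0.0931  0.4807 -0.6762  1.8926  0.3818  0.8935 -0.7945] t 7.075
shift in tool axes now [-0.2098  0.0001  0.0475]
```

View pics/c4.png

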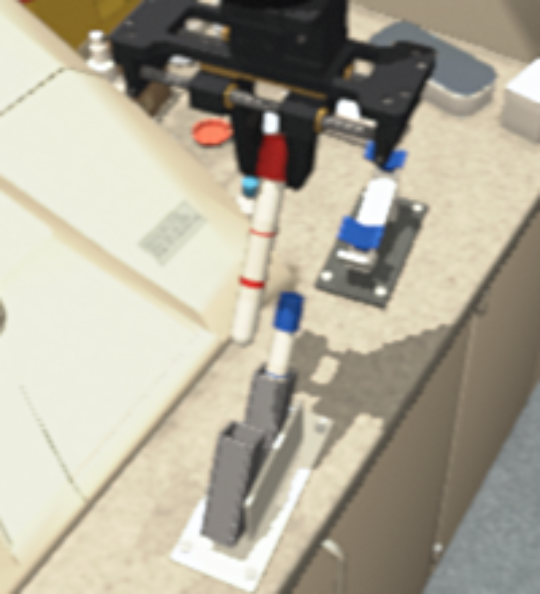

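The tube hangs clear of the rack by its cap, with the foot near side px (291,255) and the blue tube still in its pocket. Next I'll measure how it lies in the grip.

```bash
python3 - <<'E'
from h import *
a=save('top','t2.png')
exp=np.array([.4243,.2754,.1963]);print('exp foot px',proj('side',exp),proj('top',exp))
for t in('red_tube','red_tube_mid','blue_tube'):
  for n in('side','top'):
    print(t,n,[(np.round(x['xyz'],4),round(x['conf'],2)) for x in r.mark_of(n,t)[:2]])
for n in('side','top'):
  g=r.trace(n,'red_tube')
  if g:
    ys,xs=np.nonzero(g[0]['region']); l=cv2.fitLine(np.c_[xs,ys].astype(np.float32),2,0,.01,.01).ravel(); print(n,g[0]['conf'],len(xs),l,ys.min(),ys.max())
    G=np.array(st()['eef_pos'])+[0,0,.0187]; q=proj(n,[G,exp]);print(' exp line',(q[0]-q[1])/np.linalg.norm(q[0]-q[1]),q)
E
```

```text
exp foot px [[288.2327 258.2416]] [[197.5435 248.8921]]
red_tube side [(array([0.4216, 0.2719, 0.198 ]), 0.95)]
red_tube top []
red_tube_mid side [(array([0.4324, 0.2348, 0.2575]), 0.79), (array([ 0.5857, -0.1704, -0.0015]), 0.4)]
red_tube_mid top []
blue_tube side []
blue_tube top []
side 0.75 753 [  0.1695  -0.9855 296.3719 218.5511] 180 257
 exp line [ 0.2011 -0.9796] [[302.5819 188.3484]
 [288.2327 258.2416]]
```

```bash
cat >> h.py <<'E'
def vframe(y=np.radians(10.7),o=(.461,.0483,.056)):
    B=R.from_euler('z',y).as_matrix()
    return np.array(o),B@[0,-.866,.5],B@[0,.5,.866],B  # origin, axis, normal
VR=[np.pi,-np.pi/6,np.radians(100.7)]
E
python3 - <<'E'
from h import *
o,ax,nn,B=vframe()
tcp=o+ax*(.139+.006)+nn*.06+R.from_euler('xyz',VR).apply([0,0,.0187])
print(tcp); to(tcp,VR)
E
```

```text
[ 0.477  -0.0364  0.1643]
pos [0.4344 0.2058 0.2949] rpy deg [-179.9457    0.0182   99.3011] j [-0.0949  0.485  -0.6739  1.8962  0.3825  0.8928 -0.7951] t 7.575
shift in tool axes now [-0.2458  0.003   0.1307]
rotvec [ 0.0055  0.5239 -0.0241] shift in tool axes after turn [-0.2783 -0.0031 -0.0098]
```

```bash
python3 -m jog '[{"grip":-0.8,"dx":-0.03,"dy":0,"dz":0,"rx":0,"ry":0,"rz":0},{"grip":-0.8,"dx":-0.045,"dy":0.001,"dz":0,"rx":0,"ry":0,"rz":0},{"grip":-0.8,"dx":-0.045,"dy":0.001,"dz":0,"rx":0,"ry":0,"rz":0},{"grip":-0.8,"dx":-0.045,"dy":0.001,"dz":0,"rx":0,"ry":0.05,"rz":0},{"grip":-0.8,"dx":-0.03,"dy":0,"dz":0,"rx":0,"ry":0.12,"rz":-0.005},{"grip":-0.8,"dx":0,"dy":0,"dz":0,"rx":0.002,"ry":0.12,"rz":-0.01},{"grip":-0.8,"dx":0,"dy":0,"dz":0,"rx":0.002,"ry":0.12,"rz":-0.01},{"grip":-0.8,"dx":0,"dy":0,"dz":0,"rx":0,"ry":0.114,"rz":0},{"grip":-0.8,"dx":0,"dy":0,"dz":0,"rx":0,"ry":0,"rz":0}]'
python3 - <<'E'
from h import *
o,ax,nn,B=vframe()
tcp=o+ax*(.139+.006)+nn*.06+R.from_euler('xyz',VR).apply([0,0,.0187])
to(tcp,VR)
E
```

```text
time_s: 8.7
eef_pos: [0.4692, 0.0115, 0.2923]
ee_rot: [-3.141, -0.525, 1.753]
ft_force: [0.5, 0.2, -0.6]
width: 0.23
grip_force: 20.0
pos [0.4692 0.0115 0.2923] rpy deg [-179.9896  -30.0692  100.433 ] j [ 0.763   0.6885 -0.9572  1.8441  0.0306  0.9123  0.0783] t 8.7
shift in tool axes now [-0.1062 -0.001   0.0865]
rotvec [ 0.0022 -0.0012 -0.004 ] shift in tool axes after turn [-0.1061 -0.0013  0.0866]
```

```bash
python3 -m jog '[{"grip":-0.8,"dx":-0.035,"dy":-0.0005,"dz":0.025,"rx":0,"ry":0,"rz":-0.004},{"grip":-0.8,"dx":-0.035,"dy":-0.0005,"dz":0.03,"rx":0.002,"ry":0,"rz":0},{"grip":-0.8,"dx":-0.036,"dy":0,"dz":0.03,"rx":0,"ry":0,"rz":0},{"grip":-0.8,"dx":0,"dy":0,"dz":0,"rx":0,"ry":0,"rz":0}]'
cat > see.py <<'E'
from h import *
def look(tag,names=('side','top')):
  s=st();A=R.from_euler('xyz',s['ee_rot']);G=np.array(s['eef_pos'])-A.apply([0,0,r.grasp_offset])
  print('grasp pt',G)
  for n in names:
    im=save(n,f'{n}_{tag}.png')
    for t in('red_tube','red_tube_mid'): print(t,n,[(np.round(x['xyz'],4),round(x['conf'],2)) for x in r.mark_of(n,t)[:2]])
    g=r.trace(n,'red_tube')
    if g:
      ys,xs=np.nonzero(g[0]['region']); l=cv2.fitLine(np.c_[xs,ys].astype(np.float32),2,0,.01,.01).ravel()
      pr=(np.c_[xs,ys]-l[2:])@l[:2]
      print(n,round(g[0]['conf'],2),len(xs),'ends',l[2:]+l[:2]*pr.min(),l[2:]+l[:2]*pr.max())
E
python3 - <<'E'
from see import *
look('v1'); o,ax,nn,B=vframe()
tcp=o+ax*(.139+.006)+nn*.06+R.from_euler('xyz',VR).apply([0,0,.0187]); to(tcp,VR)
e=o+ax*.006+nn*.06; print('exp foot',e,[proj(n,[e,e+ax*.139]) for n in('side','top')])
a=cv2.imread('pics/side_v1.png')[150:270,270:420];b=cv2.imread('pics/top_v1.png')[170:290,250:400]
cv2.imwrite('pics/c5.png',np.hstack([cv2.resize(x,None,fx=2.6,fy=2.6,interpolation=2) for x in(a,b)]))
E
```

```text
time_s: 9.2
eef_pos: [0.4764, -0.0346, 0.1656]
ee_rot: [-3.139, -0.524, 1.762]
ft_force: [-0.7, -0.2, 0.5]
width: 0.231
grip_force: 20.0
grasp pt [ 0.4782 -0.0437  0.1818]
red_tube side [(array([0.4543, 0.0729, 0.1143]), 0.69)]
red_tube_mid side [(array([0.4669, 0.0102, 0.1485]), 0.73)]
side 0.92 389 ends [329.1894 216.0602] [346.7097 160.9078]
red_tube top [(array([0.4581, 0.0727, 0.1087]), 0.62)]
red_tube_mid top [(array([0.4708, 0.0131, 0.1504]), 0.69)]
top 0.87 446 ends [289.8554 240.4605] [344.4861 225.8131]
pos [ 0.4782 -0.0342  0.1684] rpy deg [179.703  -29.9529 101.1721] j [ 0.7567  0.8849 -0.8435  1.8908  0.1713  0.736   0.1451] t 9.6
shift in tool axes now [-0.0037 -0.0016  0.0026]
rotvec [0.0011 0.0008 0.0071] shift in tool axes after turn [-0.0038 -0.0016  0.0026]
exp foot [0.4564 0.0727 0.111 ] [array([[327.9213, 216.4711],
       [344.8819, 164.6228]]), array([[291.1726, 240.7317],
       [341.7447, 228.0131]])]
```

View pics/c5.png

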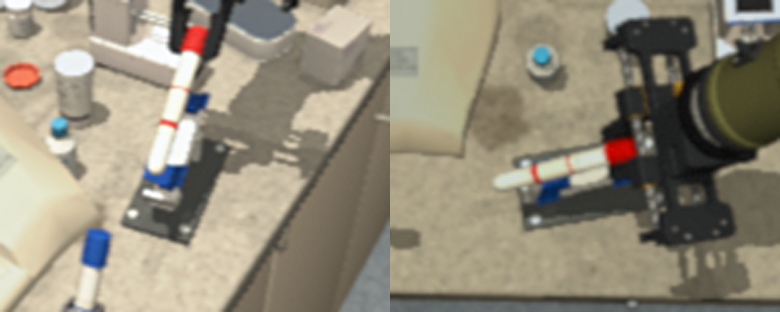

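Both views show the tube held over the groove and parallel to it. The foot measures (0.456, 0.073, 0.1115), as planned. Now I'll lower it along the groove's normal.

```bash
python3 -m jog '[{"grip":-0.8,"dx":-0.0104,"dy":-0.0005,"dz":0.006,"rx":0,"ry":0,"rz":0.003},{"grip":-0.8,"dx":-0.0104,"dy":0,"dz":0.006,"rx":0,"ry":0,"rz":0},{"grip":-0.8,"dx":-0.0104,"dy":0,"dz":0.006,"rx":0,"ry":0,"rz":0},{"grip":-0.8,"dx":-0.0078,"dy":0,"dz":0.0045,"rx":0,"ry":0,"rz":0},{"grip":-0.8,"dx":0,"dy":0,"dz":0,"rx":0,"ry":0,"rz":0}]'
python3 - <<'E'
from see import *
look('v2'); o,ax,nn,B=vframe()
e=o+ax*.006+nn*.015; print('exp foot',e,'mid',e+ax*.075,[proj(n,[e,e+ax*.139]) for n in('side','top')])
for n in('side','top'):
  for t in('v_groove','v_mid'): print(t,n,[(np.round(x['xyz'],4),round(x['conf'],2)) for x in r.mark_of(n,t)[:1]])
E
```

```text
time_s: 10.22
eef_pos: [0.4813, -0.0571, 0.1275]
ee_rot: [3.142, -0.525, 1.759]
ft_force: [-0.2, -0.4, -0.6]
width: 0.23
grip_force: 20.0
grasp pt [ 0.4831 -0.0663  0.1437]
red_tube side [(array([0.4587, 0.0514, 0.0734]), 0.86)]
red_tube_mid side [(array([ 0.4708, -0.0113,  0.1083]), 0.65)]
side 0.97 379 ends [331.8433 220.2544] [348.0006 166.6985]
red_tube top [(array([0.4637, 0.048 , 0.0692]), 0.58)]
red_tube_mid top [(array([ 0.4751, -0.0148,  0.1063]), 0.93), (array([ 0.6514, -0.1642,  0.0884]), 0.71)]
top 0.61 420 ends [300.156  241.5842] [353.3679 227.3781]
exp foot [0.4606 0.0506 0.072 ] mid [ 0.4726 -0.0133  0.1095] [array([[330.6745, 221.1463],
       [346.7896, 171.4172]]), array([[300.9895, 241.1366],
       [350.4085, 228.8685]])]
v_groove side [(array([0.4607, 0.0479, 0.0533]), 0.85)]
v_mid side []
v_groove top [(array([0.4638, 0.0466, 0.0584]), 0.65)]
v_mid top [(array([ 0.4704, -0.0051,  0.0895]), 0.56)]
```

```bash
python3 -m jog '[{"grip":-0.8,"dx":-0.0052,"dy":0.0005,"dz":0.003,"rx":0,"ry":0,"rz":0},{"grip":-0.8,"dx":-0.0043,"dy":0,"dz":0.0025,"rx":0,"ry":0,"rz":0},{"grip":-0.8,"dx":0,"dy":0,"dz":0,"rx":0,"ry":0,"rz":0}]'; python3 -m jog '[{"grip":-0.8,"dx":-0.0013,"dy":0,"dz":0.00075,"rx":0,"ry":0,"rz":0},{"grip":-0.8,"dx":-0.0013,"dy":0,"dz":0.00075,"rx":0,"ry":0,"rz":0},{"grip":-0.8,"dx":0,"dy":0,"dz":0,"rx":0,"ry":0,"rz":0}]'
```

```text
time_s: 11.2
eef_pos: [0.4829, -0.0624, 0.1182]
ee_rot: [3.141, -0.524, 1.759]
ft_force: [0.2, 0.8, -0.9]
width: 0.23
grip_force: 20.0
time_s: 11.58
eef_pos: [0.4834, -0.0636, 0.1161]
ee_rot: [3.14, -0.524, 1.761]
ft_force: [-0.1, 0.5, -0.6]
width: 0.229
grip_force: 20.0
```

```bash
python3 -m jog '[{"grip":-0.8,"dx":-0.0013,"dy":0,"dz":0.00075,"rx":0,"ry":0,"rz":0},{"grip":-0.8,"dx":0,"dy":0,"dz":0,"rx":0,"ry":0,"rz":0}]' | sed -n '1,4p'; python3 -m jog '[{"grip":-0.8,"dx":-0.0013,"dy":0,"dz":0.00075,"rx":0,"ry":0,"rz":0},{"grip":-0.8,"dx":0,"dy":0,"dz":0,"rx":0,"ry":0,"rz":0}]'| sed -n '1,4p'; python3 -m jog '[{"grip":-0.8,"dx":-0.0013,"dy":0,"dz":0.00075,"rx":0,"ry":0,"rz":0},{"grip":-0.8,"dx":0,"dy":0,"dz":0,"rx":0,"ry":0,"rz":0}]'| sed -n '1,4p'
```

```text
time_s: 11.82
eef_pos: [0.4837, -0.0642, 0.1149]
ee_rot: [3.14, -0.524, 1.761]
ft_force: [1.3, 0.5, -0.0]
time_s: 12.08
eef_pos: [0.4842, -0.0645, 0.114]
ee_rot: [3.139, -0.525, 1.761]
ft_force: [1.1, 0.8, 2.6]
time_s: 12.32
eef_pos: [0.4844, -0.065, 0.113]
ee_rot: [3.139, -0.525, 1.761]
ft_force: [0.8, 1.3, 4.4]
```

Contact is about 4 N at the expected height. I'll release and back off along the fingers.

```bash
python3 -m jog '[{"grip":-0.4,"dx":0,"dy":0,"dz":0,"rx":0,"ry":0,"rz":0},{"grip":-0.2,"dx":0,"dy":0,"dz":0,"rx":0,"ry":0,"rz":0},{"grip":0.1,"dx":0,"dy":0,"dz":0,"rx":0,"ry":0,"rz":0},{"grip":0.1,"dx":0,"dy":0,"dz":0,"rx":0,"ry":0,"rz":0},{"grip":0.1,"dx":0,"dy":0,"dz":-0.03,"rx":0,"ry":0,"rz":0},{"grip":0.1,"dx":0,"dy":0,"dz":-0.04,"rx":0,"ry":0,"rz":0},{"grip":0.1,"dx":0,"dy":0,"dz":-0.03,"rx":0,"ry":0,"rz":0},{"grip":0.1,"dx":0,"dy":0,"dz":0,"rx":0,"ry":0,"rz":0}]'
python3 - <<'E'
from see import *
look('v3'); o,ax,nn,B=vframe()
print('exp foot',o,'mid',o+ax*.075,[proj(n,[o,o+ax*.15]) for n in('side','top')])
# grasp pose: perpendicular to tube at groove z=.066
print(R.from_euler('xyz',[np.pi,np.pi/6*-1,0]).as_matrix())
GR=[np.pi,-np.pi/6,np.radians(100.7)]
T=R.from_euler('xyz',GR).as_matrix(); print('toolx',T[:,0],'toolz',T[:,2],'ax',ax,'nn',nn)
E
```

```text
time_s: 13.32
eef_pos: [0.4945, -0.1162, 0.2001]
ee_rot: [3.137, -0.521, 1.76]
ft_force: [-0.4, 1.7, -0.0]
width: 0.55
grip_force: 0.0
grasp pt [ 0.4961 -0.1254  0.2163]
red_tube side [(array([0.4624, 0.0447, 0.0585]), 0.66)]
red_tube_mid side [(array([ 0.4751, -0.0135,  0.0951]), 0.72), (array([ 0.6261, -0.0439, -0.001 ]), 0.37)]
side 0.93 375 ends [332.0626 221.0197] [348.5368 168.5407]
red_tube top [(array([ 0.4125, -0.2901,  0.0031]), 0.47)]
red_tube_mid top [(array([ 0.4797, -0.0204,  0.0908]), 0.56), (array([0.4653, 0.0456, 0.0552]), 0.17)]
top 0.64 450 ends [303.7019 240.7666] [358.1463 227.6054]
exp foot [0.461  0.0483 0.056 ] mid [ 0.4731 -0.0155  0.0935] [array([[330.827 , 224.8093],
       [347.9381, 171.8501]]), array([[302.1225, 241.7607],
       [355.0337, 228.6798]])]
[[ 0.866 -0.     0.5  ]
 [ 0.    -1.    -0.   ]
 [ 0.5    0.    -0.866]]
toolx [-0.1608  0.851   0.5   ] toolz [-0.0928  0.4913 -0.866 ] ax [ 0.1608 -0.8509  0.5   ] nn [-0.0928  0.4913  0.866 ]
```

The tube lies in the groove, with its foot a few mm short of the stop and well within 20 mm. Now I'll turn the tool square to the tube for the mid-body grasp.

```bash
python3 -m jog '[{"grip":0.1,"dx":0,"dy":0,"dz":-0.03,"rx":0,"ry":-0.12,"rz":0},{"grip":0.1,"dx":0.01,"dy":0,"dz":-0.02,"rx":0,"ry":-0.155,"rz":0},{"grip":0.1,"dx":0.01,"dy":0,"dz":0,"rx":0,"ry":-0.155,"rz":0},{"grip":0.1,"dx":0.02,"dy":0,"dz":0,"rx":0,"ry":-0.155,"rz":0},{"grip":0.1,"dx":0.02,"dy":0,"dz":0,"rx":0,"ry":-0.155,"rz":0},{"grip":0.1,"dx":0.02,"dy":0,"dz":0,"rx":0,"ry":-0.155,"rz":0},{"grip":0.1,"dx":0.02,"dy":0,"dz":0,"rx":0,"ry":-0.152,"rz":0},{"grip":0.1,"dx":0,"dy":0,"dz":0,"rx":0,"ry":0,"rz":0}]'
python3 - <<'E'
from h import *
o,ax,nn,B=vframe(o=(.463,.048,.056))
GR=[np.pi,np.pi/6,np.radians(100.7)]
to(o+ax*.068+nn*(.06-.0187),GR)
E
```

```text
time_s: 14.72
eef_pos: [0.4791, -0.0343, 0.2371]
ee_rot: [-3.14, 0.52, 1.776]
ft_force: [0.6, -0.4, -0.1]
width: 0.546
grip_force: 0.0
pos [ 0.4791 -0.0343  0.2371] rpy deg [-179.9088   29.7807  101.7833] j [-0.185   0.5682 -0.2862  2.0835  0.9054  0.888  -0.9574] t 14.725
shift in tool axes now [0.0949 0.0004 0.074 ]
rotvec [ 0.0078 -0.0038  0.0164] shift in tool axes after turn [ 0.0952 -0.0006  0.0736]
```

```bash
python3 -m jog '[{"grip":0.1,"dx":0.03,"dy":0,"dz":0.015,"rx":0.004,"ry":-0.002,"rz":0.008},{"grip":0.1,"dx":0.035,"dy":0,"dz":0.025,"rx":0.004,"ry":-0.002,"rz":0.008},{"grip":0.1,"dx":0.03,"dy":0,"dz":0.033,"rx":0,"ry":0,"rz":0},{"grip":0.1,"dx":0,"dy":0,"dz":0,"rx":0,"ry":0,"rz":0},{"grip":0.1,"dx":0,"dy":0,"dz":0,"rx":0,"ry":0,"rz":0}]'
python3 - <<'E'
from see import *
look('v4',('side',)); o,ax,nn,B=vframe(o=(.463,.048,.056))
GR=[np.pi,np.pi/6,np.radians(100.7)]
to(o+ax*.068-nn*.0187,GR)
a=cv2.imread('pics/side_v4.png')[130:270,260:430]
cv2.imwrite('pics/c6.png',cv2.resize(a,None,fx=3,fy=3,interpolation=2))
E
```

```text
time_s: 15.35
eef_pos: [0.4714, 0.0012, 0.1291]
ee_rot: [3.138, 0.528, 1.738]
ft_force: [-0.0, -0.0, -0.3]
width: 0.547
grip_force: 0.0
grasp pt [0.4697 0.0105 0.1453]
red_tube side [(array([0.4656, 0.0464, 0.0586]), 0.61)]
red_tube_mid side [(array([ 0.4716, -0.0177,  0.0986]), 0.52)]
side 0.63 187 ends [331.831  222.2406] [339.93   194.2693]
pos [0.4718 0.0021 0.1294] rpy deg [179.676   30.1805  99.5673] j [-0.3156  0.7813 -0.2193  2.1402  1.0843  0.7583 -1.3202] t 15.55
shift in tool axes now [ 0.0093 -0.      0.0589]
rotvec [-0.0043  0.0032 -0.0171] shift in tool axes after turn [ 0.0091 -0.0001  0.0589]
```

View pics/c6.png

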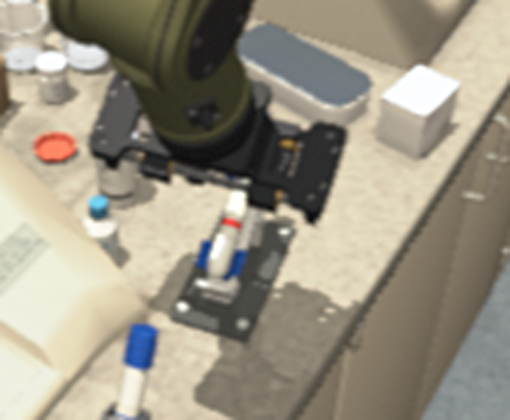

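The side view shows the gripper square over the lying tube, whose foot is at the stop end near (332,222), with nothing else close by. Descending and gripping.

```bash
python3 -m jog '[{"grip":0.1,"dx":0.005,"dy":0,"dz":0.005,"rx":-0.004,"ry":0.003,"rz":-0.017},{"grip":0.1,"dx":0.004,"dy":0,"dz":0.01,"rx":0,"ry":0,"rz":0},{"grip":0.1,"dx":0,"dy":0,"dz":0.015,"rx":0,"ry":0,"rz":0},{"grip":0.1,"dx":0,"dy":0,"dz":0,"rx":0,"ry":0,"rz":0}]'
python3 - <<'E'
from h import *
o,ax,nn,B=vframe(o=(.463,.048,.056))
to(o+ax*.068-nn*.0187,[np.pi,np.pi/6,np.radians(100.7)])
E
```

```text
time_s: 16.05
eef_pos: [0.4717, -0.0052, 0.0966]
ee_rot: [-3.136, 0.525, 1.761]
ft_force: [-0.4, -0.0, 0.3]
width: 0.551
grip_force: 0.0
pos [ 0.4717 -0.0052  0.0966] rpy deg [-179.6512   30.0904  100.9175] j [-0.3197  0.8466 -0.1892  2.1586  1.1829  0.706  -1.401 ] t 16.05
shift in tool axes now [-0.001   0.0014  0.0269]
rotvec [-0.0042  0.0016  0.0033] shift in tool axes after turn [-0.001   0.0013  0.0269]
```

```bash
python3 -m jog '[{"grip":0.1,"dx":-0.001,"dy":0.001,"dz":0.014,"rx":-0.003,"ry":0,"rz":0.002},{"grip":0.1,"dx":0,"dy":0,"dz":0.012,"rx":0,"ry":0,"rz":0},{"grip":0.1,"dx":0,"dy":0,"dz":0,"rx":0,"ry":0,"rz":0},{"grip":-0.4,"dx":0,"dy":0,"dz":0,"rx":0,"ry":0,"rz":0},{"grip":-0.7,"dx":0,"dy":0,"dz":0,"rx":0,"ry":0,"rz":0},{"grip":-0.85,"dx":0,"dy":0,"dz":0,"rx":0,"ry":0,"rz":0},{"grip":-0.85,"dx":0,"dy":0,"dz":0,"rx":0,"ry":0,"rz":0},{"grip":-0.85,"dx":0,"dy":0,"dz":0,"rx":0,"ry":0,"rz":0}]' 20
```

```text
time_s: 17.05
eef_pos: [0.4754, -0.0178, 0.0756]
ee_rot: [3.141, 0.524, 1.758]
ft_force: [-3.5, 1.3, 4.4]
width: 0.198
grip_force: 19.9
```

```bash
python3 -m jog '[{"grip":-0.85,"dx":0,"dy":0,"dz":-0.01,"rx":0,"ry":0,"rz":0},{"grip":-0.85,"dx":0,"dy":0,"dz":-0.02,"rx":0,"ry":0,"rz":0},{"grip":-0.85,"dx":0,"dy":0,"dz":-0.03,"rx":0,"ry":0,"rz":0},{"grip":-0.85,"dx":0,"dy":0,"dz":-0.04,"rx":0,"ry":0,"rz":0},{"grip":-0.85,"dx":0,"dy":0,"dz":-0.04,"rx":0,"ry":0,"rz":0},{"grip":-0.85,"dx":0,"dy":0,"dz":0,"rx":0,"ry":0,"rz":0}]'
python3 - <<'E'
from see import *
look('w1')
to([.50,-.12,.22],[np.pi,0,np.radians(3)])
for n in('side','top'):
  for t in('reader','reader_home'): print(t,n,[(np.round(x['xyz'],4),round(x['conf'],2)) for x in r.mark_of(n,t)[:1]])
E
```

```text
time_s: 17.8
eef_pos: [0.4642, 0.0538, 0.1987]
ee_rot: [3.134, 0.521, 1.757]
ft_force: [0.6, -0.2, 0.2]
width: 0.194
grip_force: 19.8
grasp pt [0.4623 0.0629 0.2149]
red_tube side [(array([ 0.6278, -0.0448,  0.0019]), 0.57), (array([0.4511, 0.1168, 0.1835]), 0.56)]
red_tube_mid side [(array([0.4619, 0.0574, 0.2199]), 0.54)]
side 0.67 158 ends [321.9128 205.9774] [327.5062 184.3903]
red_tube top []
red_tube_mid top [(array([0.4651, 0.0479, 0.2125]), 0.68)]
top 0.88 350 ends [284.9886 235.9545] [330.1636 224.6541]
pos [0.4625 0.0502 0.196 ] rpy deg [-179.9487   30.0727  100.7409] j [-0.3654  0.6613 -0.2924  2.0723  0.8768  0.9058 -1.1556] t 18.2
shift in tool axes now [-0.1628  0.0052  0.0666]
rotvec [0.4459 0.3907 1.6622] shift in tool axes after turn [ 0.0286  0.172  -0.024 ]
reader side []
reader_home side []
reader top [(array([ 0.5883, -0.1716, -0.0023]), 0.86)]
reader_home top [(array([ 0.6566, -0.1665,  0.0867]), 0.66)]
```

The tube is held at about 65 mm from the foot. Next: level it, then swing the foot towards +x.

```bash
python3 -m jog '[{"grip":-0.85,"dx":0,"dy":0,"dz":0,"rx":0,"ry":-0.13,"rz":0},{"grip":-0.85,"dx":0,"dy":0,"dz":0,"rx":0,"ry":-0.175,"rz":0},{"grip":-0.85,"dx":0,"dy":0,"dz":-0.01,"rx":0,"ry":-0.175,"rz":0},{"grip":-0.85,"dx":0,"dy":0,"dz":-0.01,"rx":0,"ry":-0.044,"rz":0.1},{"grip":-0.85,"dx":-0.02,"dy":0,"dz":0,"rx":0,"ry":0,"rz":0.17},{"grip":-0.85,"dx":-0.02,"dy":0,"dz":0,"rx":0,"ry":0,"rz":0.17},{"grip":-0.85,"dx":-0.02,"dy":0.01,"dz":0,"rx":0,"ry":0,"rz":0.17},{"grip":-0.85,"dx":-0.02,"dy":0.01,"dz":0,"rx":0,"ry":0,"rz":0.17},{"grip":-0.85,"dx":-0.01,"dy":0.02,"dz":0,"rx":0,"ry":0,"rz":0.17},{"grip":-0.85,"dx":0,"dy":0.02,"dz":0,"rx":0,"ry":0,"rz":0.17}]'
python3 - <<'E'
from h import *
to([.48,-.17,.22],[np.pi,0,np.radians(3)])
E
```

```text
time_s: 19.65
eef_pos: [0.4797, 0.0084, 0.3144]
ee_rot: [2.14, 0.383, 0.42]
ft_force: [0.8, 0.4, -1.0]
width: 0.196
grip_force: 19.8
pos [0.4797 0.0084 0.3144] rpy deg [122.5897  21.9215  24.0707] j [-0.7579  0.6884  0.1289  1.9914  0.8782  1.2406 -2.2203] t 19.65
shift in tool axes now [-0.032  -0.0088  0.1991]
rotvec [1.0483 0.1649 0.5246] shift in tool axes after turn [-0.0091  0.1782  0.0944]
```

I turned it the wrong way: pitch went to about 60° instead of 0. It's harmless in free space, so I'll correct it with the computed rotation vector.

```bash
python3 -m jog '[{"grip":-0.85,"dx":0,"dy":0,"dz":0,"rx":0.13,"ry":0.0205,"rz":0.065},{"grip":-0.85,"dx":0,"dy":0,"dz":0,"rx":0.15,"ry":0.0236,"rz":0.075},{"grip":-0.85,"dx":0,"dy":0,"dz":0,"rx":0.15,"ry":0.0236,"rz":0.075},{"grip":-0.85,"dx":0,"dy":0,"dz":0,"rx":0.15,"ry":0.0236,"rz":0.075},{"grip":-0.85,"dx":0,"dy":0,"dz":0,"rx":0.15,"ry":0.0236,"rz":0.075},{"grip":-0.85,"dx":0,"dy":0,"dz":0,"rx":0.15,"ry":0.0236,"rz":0.075},{"grip":-0.85,"dx":0,"dy":0,"dz":0,"rx":0.15,"ry":0.0236,"rz":0.075},{"grip":-0.85,"dx":0,"dy":0,"dz":0,"rx":0,"ry":0,"rz":0}]'
python3 - <<'E'
from see import *
to([.48,-.168,.2],[np.pi,0,np.radians(3)])
E
```

```text
time_s: 20.65
eef_pos: [0.4792, 0.0046, 0.314]
ee_rot: [3.12, 0.008, 0.057]
ft_force: [0.9, 0.5, -0.6]
width: 0.192
grip_force: 19.8
pos [0.4792 0.0046 0.314 ] rpy deg [178.7662   0.4723   3.2624] j [-0.0613  0.4    -0.0863  1.8836  0.0711  0.8706 -1.7008] t 20.65
shift in tool axes now [-0.0081  0.1699  0.1177]
rotvec [0.0216 0.0082 0.0047] shift in tool axes after turn [-0.0082  0.1725  0.114 ]
```

```bash
python3 -m jog '[{"grip":-0.85,"dx":-0.002,"dy":0.035,"dz":0.02,"rx":0.011,"ry":0.004,"rz":0.002},{"grip":-0.85,"dx":-0.002,"dy":0.045,"dz":0.03,"rx":0.011,"ry":0.004,"rz":0.002},{"grip":-0.85,"dx":-0.002,"dy":0.045,"dz":0.03,"rx":0,"ry":0,"rz":0},{"grip":-0.85,"dx":-0.002,"dy":0.045,"dz":0.034,"rx":0,"ry":0,"rz":0},{"grip":-0.85,"dx":0,"dy":0,"dz":0,"rx":0,"ry":0,"rz":0},{"grip":-0.85,"dx":0,"dy":0,"dz":0,"rx":0,"ry":0,"rz":0}]'
python3 - <<'E'
from see import *
look('r1')
to([.48,-.168,.2],[np.pi,0,np.radians(3)])
for n in('side','top'):
  for t in('reader','reader_home'): print(t,n,[(np.round(x['xyz'],4),round(x['conf'],2)) for x in r.mark_of(n,t)[:1]])
a=cv2.imread('pics/side_r1.png')[100:200,270:400];b=cv2.imread('pics/top_r1.png')[140:240,330:460]
cv2.imwrite('pics/c7.png',np.vstack([cv2.resize(x,None,fx=3,fy=3,interpolation=2) for x in (a,b)])); 
E
```

```text
time_s: 21.4
eef_pos: [0.4826, -0.1595, 0.2004]
ee_rot: [-3.138, 0.001, 0.065]
ft_force: [-0.7, 0.4, -0.6]
width: 0.199
grip_force: 19.8
grasp pt [ 0.4826 -0.1595  0.2191]
red_tube side []
red_tube_mid side [(array([ 0.4717, -0.1563,  0.2144]), 0.77)]
side 0.5 264 ends [367.8182 130.6975] [397.862  138.5294]
red_tube top []
red_tube_mid top [(array([ 0.4726, -0.1622,  0.2151]), 0.6), (array([ 0.5864, -0.1704, -0.0045]), 0.29)]
top 0.82 231 ends [395.6406 233.983 ] [396.4392 264.0149]
pos [ 0.4822 -0.1615  0.201 ] rpy deg [-179.8598   -0.0539    3.5256] j [ 0.2895  0.5935 -0.0877  1.9569  0.0829  0.5944 -1.3612] t 21.8
shift in tool axes now [-0.0026  0.0064  0.001 ]
rotvec [-0.0025 -0.0009  0.0092] shift in tool axes after turn [-0.0026  0.0064  0.001 ]
reader side [(array([ 0.5853, -0.1694, -0.0006]), 0.71)]
reader_home side [(array([ 0.6582, -0.1637,  0.0892]), 0.89)]
reader top [(array([ 0.5844, -0.1714, -0.0029]), 0.78)]
reader_home top [(array([ 0.6548, -0.1612,  0.0883]), 0.82)]
```

View pics/c7.png

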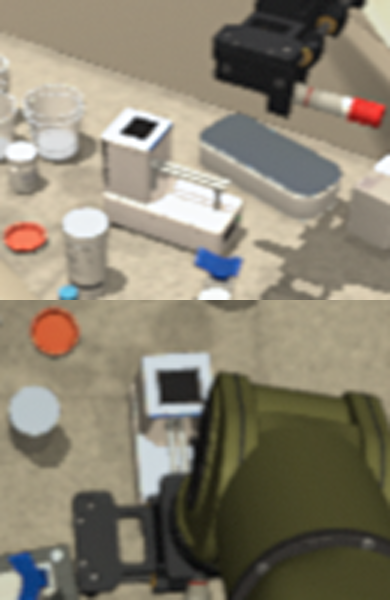

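The side view shows the tube held level with its cap towards the robot, and the reader's rods unobstructed at side px (320–345,155–162). I'll fit the reader's pose to the image edges in the starting pictures.

```bash
python3 - <<'E'
from h import *
from scipy.optimize import minimize
from scipy.ndimage import map_coordinates,gaussian_filter
G={}
for n in('side','top'):
    im=cv2.imread(f'pics/{n}0.png').astype(float).mean(2); G[n]=[gaussian_filter(im,.8,order=o) for o in((0,1),(1,0))]
def L(a,b,k=40): return np.linspace(a,b,k)
z=.115;h=[(.033,-.028),(.085,-.028),(.085,.028),(.033,.028)]
segs=[L((*h[i],z),(*h[(i+1)%4],z)) for i in range(4)]
def score(q,cams=('side','top')):
    c,s=np.cos(q[2]),np.sin(q[2]);tot=0
    for n in cams:
        for P in segs:
            W=np.c_[q[0]+c*P[:,0]-s*P[:,1],q[1]+s*P[:,0]+c*P[:,1],P[:,2]]
            uv=proj(n,W);d=uv[-1]-uv[0];d/=np.linalg.norm(d)
            gx,gy=[map_coordinates(g,[uv[:,1],uv[:,0]],order=1) for g in G[n]]
            tot+=abs((gx*-d[1]+gy*d[0]).mean())
    return -tot
from scipy.optimize import differential_evolution as DE
for cams in(('side','top'),('top',),('side',)):
    b=DE(score,[(.57,.60),(-.185,-.155),(-.03,.14)],args=(cams,),seed=1,tol=1e-6)
    x=b.x;print(cams,x[:2],np.degrees(x[2]),b.fun,'home',x[:2]+.075*np.array([np.cos(x[2]),np.sin(x[2])]))
# rods: brightness profile across, per camera
for n in('side','top'):
  im=cv2.imread(f'pics/{n}0.png').astype(float).mean(2)
  for xx in(.02,-.03):
    b0=x0=None
    q=(.5852,-.1708,np.radians(3.5));c,s=np.cos(q[2]),np.sin(q[2])
    ys=np.arange(-.018,.0181,.002); W=np.c_[q[0]+c*xx-s*ys,q[1]+s*xx+c*ys,ys*0+.0774]; uv=proj(n,W)
    print(n,xx,map_coordinates(im,[uv[:,1],uv[:,0]],order=1).round().astype(int))
E
```

```text
Traceback (most recent call last):
  File "h.py", line 9, in proj
    K,Rm,t=cal(n); q=(np.atleast_2d(P)@Rm.T+t)@K.T; return q[:,:2]/q[:,2:]
           ~~~^^^
  File "h.py", line 6, in cal
    c=r.calibration(n); K=np.array([[c['fx'],0,c['cx']],[0,c['fy'],c['cy']],[0,0,1]])
ValueError: time passes only in moves, steps and waits
```

```bash
sed -i 's/^def cal(n):/import functools\n@functools.cache\ndef cal(n):/' h.py; cat > fit.py <<'E'
from h import *
from scipy.ndimage import map_coordinates,gaussian_filter
from scipy.optimize import differential_evolution as DE
G={}
for n in('side','top'):
    im=cv2.imread(f'pics/{n}0.png').astype(float).mean(2); G[n]=[gaussian_filter(im,.8,order=o) for o in((0,1),(1,0))]
h=[(.033,-.028,.115),(.085,-.028,.115),(.085,.028,.115),(.033,.028,.115)]
segs=[np.linspace(h[i],h[(i+1)%4],40) for i in range(4)]
def W(q,P):
    c,s=np.cos(q[2]),np.sin(q[2]); return np.c_[q[0]+c*P[:,0]-s*P[:,1],q[1]+s*P[:,0]+c*P[:,1],P[:,2]]
def score(q,cams):
    tot=0
    for n in cams:
        for P in segs:
            uv=proj(n,W(q,P));d=uv[-1]-uv[0];d/=np.linalg.norm(d)
            gx,gy=[map_coordinates(g,[uv[:,1],uv[:,0]],order=1) for g in G[n]]
            tot+=abs((gx*-d[1]+gy*d[0]).mean())
    return -tot
for cams in(('side','top'),('top',),('side',)):
    b=DE(score,[(.57,.60),(-.185,-.155),(-.03,.14)],args=(cams,),seed=1,tol=1e-5,maxiter=60)
    x=b.x;print(cams,x[:2],np.degrees(x[2]),b.fun,'home',W(x,np.array([[.075,0,.088]]))[0])
ys=np.arange(-.018,.0181,.002)
for n in('side','top'):
  im=cv2.imread(f'pics/{n}0.png').astype(float).mean(2)
  for xx in(.02,-.03):
    uv=proj(n,W((.5852,-.1708,np.radians(3.5)),np.c_[ys*0+xx,ys,ys*0+.0774]))
    print(n,xx,map_coordinates(im,[uv[:,1],uv[:,0]],order=1).round().astype(int))
E
timeout 300 python3 fit.py
```

```text
('side', 'top') [ 0.5832 -0.1676] 4.246225836598594 -225.45331851080286 home [ 0.658 -0.162  0.088]
('top',) [ 0.5828 -0.1681] 4.17759590070929 -113.18446057074199 home [ 0.6576 -0.1626  0.088 ]
('side',) [ 0.5839 -0.1656] 4.235586241576467 -120.6336211736909 home [ 0.6587 -0.1601  0.088 ]
side 0.02 [195 199 205 211 216 217 210 201 197 192 181 164 149 136 127 135 143 153
 162]
side -0.03 [131 145 167 190 203 205 201 205 214 222 199 181 178 199 222 239 249 252
 248]
top 0.02 [143 156 161 160 158 156 159 165 168 156 147 148 162 157 147 141 142 142
 142]
top -0.03 [194 198 198 198 197 193 183 179 173 167 170 174 172 177 187 197 198 199
 199]
```

Both cameras agree: reader origin about (0.5835, -0.168), yaw 4.2°. Moving to just above the rail, in front of the hood.

```bash
python3 - <<'E'
from h import *
q=[]
for i in range(1): to([.5416,-.1713,.1053],[np.pi,0,np.radians(4.2)])
E
```

```text
pos [ 0.4819 -0.162   0.2007] rpy deg [-179.8507   -0.0168    3.4637] j [ 0.2904  0.5941 -0.0874  1.9569  0.0828  0.5943 -1.3611] t 22.0
shift in tool axes now [0.059  0.0131 0.0953]
rotvec [-0.0026 -0.0003 -0.0129] shift in tool axes after turn [0.0588 0.0137 0.0954]
```

```bash
python3 -m jog '[{"grip":-0.85,"dx":0.015,"dy":0.004,"dz":0.015,"rx":-0.0026,"ry":0,"rz":-0.013},{"grip":-0.85,"dx":0.025,"dy":0.005,"dz":0.03,"rx":0,"ry":0,"rz":0},{"grip":-0.85,"dx":0.015,"dy":0.004,"dz":0.03,"rx":0,"ry":0,"rz":0},{"grip":-0.85,"dx":0.004,"dy":0,"dz":0.02,"rx":0,"ry":0,"rz":0},{"grip":-0.85,"dx":0,"dy":0,"dz":0,"rx":0,"ry":0,"rz":0},{"grip":-0.85,"dx":0,"dy":0,"dz":0,"rx":0,"ry":0,"rz":0}]'
python3 - <<'E'
from see import *
look('r2'); to([.5416,-.1713,.1053],[np.pi,0,np.radians(4.2)])
u=np.array([np.cos(np.radians(4.2)),np.sin(np.radians(4.2)),0]); g=np.array([.5416,-.1713,.124])
print([proj(n,[g+u*.065,g-u*.085]) for n in('side','top')])
a=cv2.imread('pics/side_r2.png')[110:210,290:420];b=cv2.imread('pics/top_r2.png')[140:240,330:460]
cv2.imwrite('pics/c8.png',np.hstack([cv2.resize(a,None,fx=4,fy=4,interpolation=2),cv2.resize(b,None,fx=2,fy=4,interpolation=2)]))
E
```

```text
time_s: 22.75
eef_pos: [0.5414, -0.1709, 0.1063]
ee_rot: [3.141, -0.0, 0.073]
ft_force: [0.1, 0.3, 0.2]
width: 0.195
grip_force: 19.8
grasp pt [ 0.5414 -0.1709  0.125 ]
red_tube side []
red_tube_mid side [(array([ 0.5292, -0.1672,  0.1212]), 0.55)]
side 0.7 268 ends [302.0821 269.8158] [308.4863 237.8969]
red_tube top []
red_tube_mid top []
pos [ 0.5418 -0.1708  0.106 ] rpy deg [179.9934  -0.0436   4.2085] j [ 0.2646  0.8041 -0.0688  1.8522  0.1056  0.488  -1.3738] t 23.15
shift in tool axes now [-0.0003  0.0005  0.0007]
rotvec [ 0.0001 -0.0008  0.0001] shift in tool axes after turn [-0.0003  0.0005  0.0007]
[array([[325.531 , 143.8667],
       [373.3474, 158.2576]]), array([[390.7171, 180.347 ],
       [396.1613, 241.5675]])]
```

View pics/c8.png

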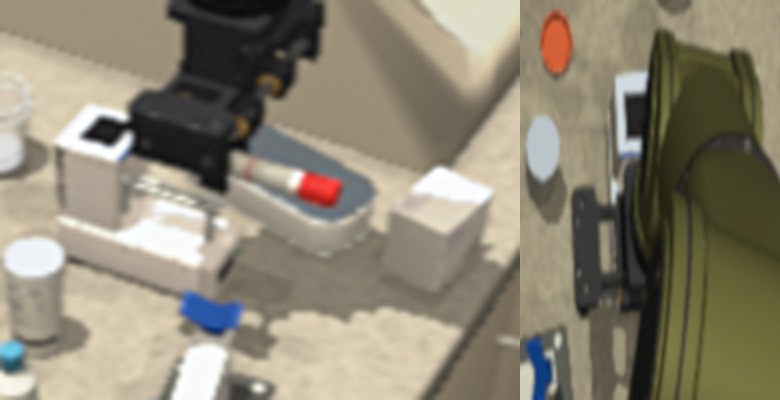

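The side view shows the tube above the rail, with its cap end near (375,157) against a predicted (373,158), so it may be slightly pitched. I'll measure that from the cap.

```bash
python3 - <<'E'
from h import *
im=cv2.imread('pics/side_r2.png');hsv=cv2.cvtColor(im,cv2.COLOR_BGR2HSV)
m=((hsv[:,:,0]<8)|(hsv[:,:,0]>172))&(hsv[:,:,1]>150)&(hsv[:,:,2]>70); m[:, :355]=0; m[:,400:]=0; m[:130]=0;m[180:]=0
ys,xs=np.nonzero(m); c=np.array([xs.mean(),ys.mean()]); print('cap',c,len(xs))
u=np.array([np.cos(np.radians(4.2)),np.sin(np.radians(4.2)),0]); g=np.array([.5416,-.1709,.1245])
for p in(-3,0,3,6):
  a=np.radians(p); w=-u*np.cos(a)+np.array([0,0,np.sin(a)])
  print(p,proj('side',[g+w*d for d in(.071,.085,.067)]).round(1).tolist())
E
```

```text
cap [369.5333 156.9   ] 60
-3 [[368.5, 157.8], [373.1, 159.4], [367.2, 157.4]]
0 [[368.6, 156.8], [373.3, 158.2], [367.3, 156.4]]
3 [[368.7, 155.7], [373.4, 156.9], [367.4, 155.4]]
6 [[368.8, 154.6], [373.5, 155.6], [367.4, 154.3]]
```

The cap fits a level tube. Lowering onto the rail and watching the force.

```bash
python3 -m jog '[{"grip":-0.85,"dx":0,"dy":0.0004,"dz":0.01,"rx":0,"ry":0,"rz":0},{"grip":-0.85,"dx":0,"dy":0,"dz":0.01,"rx":0,"ry":0,"rz":0},{"grip":-0.85,"dx":0,"dy":0,"dz":0.004,"rx":0,"ry":0,"rz":0},{"grip":-0.85,"dx":0,"dy":0,"dz":0,"rx":0,"ry":0,"rz":0}]'; python3 -m jog '[{"grip":-0.85,"dx":0,"dy":0,"dz":0.003,"rx":0,"ry":0,"rz":0},{"grip":-0.85,"dx":0,"dy":0,"dz":0.002,"rx":0,"ry":0,"rz":0},{"grip":-0.85,"dx":0,"dy":0,"dz":0,"rx":0,"ry":0,"rz":0}]'
```

```text
time_s: 23.65
eef_pos: [0.5414, -0.171, 0.0809]
ee_rot: [-3.141, 0.001, 0.074]
ft_force: [1.1, 0.6, -0.3]
width: 0.198
grip_force: 19.8
time_s: 24.02
eef_pos: [0.5422, -0.1719, 0.0767]
ee_rot: [3.141, -0.001, 0.073]
ft_force: [1.0, -2.3, 0.4]
width: 0.198
grip_force: 19.9
```

```bash
python3 -m jog '[{"grip":-0.85,"dx":0,"dy":0,"dz":0.002,"rx":0,"ry":0,"rz":0},{"grip":-0.85,"dx":0,"dy":0,"dz":0.001,"rx":0,"ry":0,"rz":0},{"grip":-0.85,"dx":0,"dy":0,"dz":0,"rx":0,"ry":0,"rz":0}]'
```

```text
time_s: 24.4
eef_pos: [0.5419, -0.1719, 0.0737]
ee_rot: [3.141, -0.001, 0.073]
ft_force: [0.3, -4.8, 1.9]
width: 0.191
grip_force: 19.9
```

```bash
python3 -m jog '[{"grip":-0.85,"dx":0,"dy":0.0015,"dz":0,"rx":0,"ry":0,"rz":0},{"grip":-0.85,"dx":0,"dy":0,"dz":0,"rx":0,"ry":0,"rz":0}]'; python3 -m jog '[{"grip":-0.85,"dx":0,"dy":0,"dz":0.002,"rx":0,"ry":0,"rz":0},{"grip":-0.85,"dx":0,"dy":0,"dz":0,"rx":0,"ry":0,"rz":0}]'
```

```text
time_s: 24.65
eef_pos: [0.5418, -0.172, 0.0734]
ee_rot: [-3.141, 0.0, 0.074]
ft_force: [0.5, -1.4, 0.0]
width: 0.195
grip_force: 19.9
time_s: 24.9
eef_pos: [0.5417, -0.1721, 0.072]
ee_rot: [-3.141, 0.0, 0.074]
ft_force: [-1.3, -0.9, 6.4]
width: 0.197
grip_force: 20.1
```

Rail contact is about 6 N, with the lateral force gone. Easing off slightly and sliding in.

```bash
python3 -m jog '[{"grip":-0.85,"dx":0.003,"dy":0.0003,"dz":-0.0006,"rx":0,"ry":0,"rz":0},{"grip":-0.85,"dx":0.005,"dy":0,"dz":0,"rx":0,"ry":0,"rz":0},{"grip":-0.85,"dx":0.005,"dy":0,"dz":0,"rx":0,"ry":0,"rz":0},{"grip":-0.85,"dx":0.005,"dy":0,"dz":0,"rx":0,"ry":0,"rz":0},{"grip":-0.85,"dx":0,"dy":0,"dz":0,"rx":0,"ry":0,"rz":0}]'; python3 -m jog '[{"grip":-0.85,"dx":0.005,"dy":0,"dz":0,"rx":0,"ry":0,"rz":0},{"grip":-0.85,"dx":0.005,"dy":0,"dz":0,"rx":0,"ry":0,"rz":0},{"grip":-0.85,"dx":0.005,"dy":0,"dz":0,"rx":0,"ry":0,"rz":0},{"grip":-0.85,"dx":0,"dy":0,"dz":0,"rx":0,"ry":0,"rz":0}]'
python3 - <<'E'
from see import *
look('r3',('side',))
im=cv2.imread('pics/side_r3.png')[110:210,290:420]; cv2.imwrite('pics/c9.png',cv2.resize(im,None,fx=5,fy=5,interpolation=2))
E
```

```text
time_s: 25.52
eef_pos: [0.5596, -0.1716, 0.0722]
ee_rot: [-3.141, 0.001, 0.074]
ft_force: [-1.7, -2.3, 4.1]
width: 0.195
grip_force: 20.0
time_s: 26.02
eef_pos: [0.5747, -0.1706, 0.0722]
ee_rot: [-3.142, 0.0, 0.074]
ft_force: [-1.9, -1.9, 4.8]
width: 0.191
grip_force: 20.0
grasp pt [ 0.5747 -0.1706  0.0909]
red_tube side []
red_tube_mid side [(array([ 0.5804, -0.17  , -0.0018]), 0.71)]
side 0.53 154 ends [337.893  156.3239] [362.8168 164.5546]
```

View pics/c9.png

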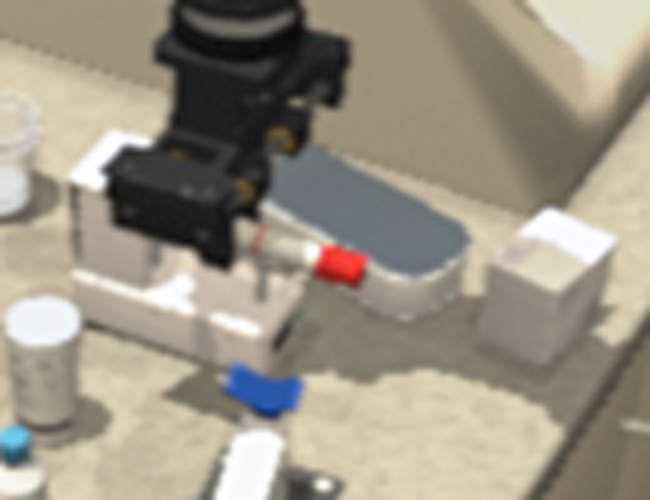

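The side view shows the foot under the hood and the tube lying over the rail post at (342,165). It has about 19 mm still to go.

```bash
python3 -m jog '[{"grip":-0.85,"dx":0.004,"dy":0.0005,"dz":0,"rx":0,"ry":0,"rz":0},{"grip":-0.85,"dx":0.004,"dy":0,"dz":0,"rx":0,"ry":0,"rz":0},{"grip":-0.85,"dx":0.004,"dy":0,"dz":0,"rx":0,"ry":0,"rz":0},{"grip":-0.85,"dx":0,"dy":0,"dz":0,"rx":0,"ry":0,"rz":0}]'; python3 -m jog '[{"grip":-0.85,"dx":0.002,"dy":0,"dz":0,"rx":0,"ry":0,"rz":0},{"grip":-0.85,"dx":0.002,"dy":0,"dz":0,"rx":0,"ry":0,"rz":0},{"grip":-0.85,"dx":0,"dy":0,"dz":0,"rx":0,"ry":0,"rz":0}]'
```

```text
time_s: 26.72
eef_pos: [0.5877, -0.1698, 0.0722]
ee_rot: [-3.141, -0.002, 0.074]
ft_force: [1.0, -1.5, 3.8]
width: 0.194
grip_force: 20.0
time_s: 27.1
eef_pos: [0.5912, -0.1696, 0.0721]
ee_rot: [-3.141, -0.001, 0.074]
ft_force: [-1.9, -1.1, 3.1]
width: 0.197
grip_force: 20.0
```

```bash
for i in 1; do python3 -m jog '[{"grip":-0.85,"dx":0.002,"dy":0,"dz":0,"rx":0,"ry":0,"rz":0},{"grip":-0.85,"dx":0,"dy":0,"dz":0,"rx":0,"ry":0,"rz":0}]'; python3 -m jog '[{"grip":-0.85,"dx":0.002,"dy":0,"dz":0,"rx":0,"ry":0,"rz":0},{"grip":-0.85,"dx":0,"dy":0,"dz":0,"rx":0,"ry":0,"rz":0}]'; python3 -m jog '[{"grip":-0.85,"dx":0.0015,"dy":0,"dz":0,"rx":0,"ry":0,"rz":0},{"grip":-0.85,"dx":0,"dy":0,"dz":0,"rx":0,"ry":0,"rz":0}]'; done | grep -E 'eef_pos|ft_f'
```

```text
eef_pos: [0.5932, -0.1696, 0.0721]
ft_force: [-0.9, -0.5, 3.1]
eef_pos: [0.5952, -0.1694, 0.0721]
ft_force: [-1.1, -1.2, 2.5]
eef_pos: [0.5957, -0.1694, 0.0721]
ft_force: [-2.3, -1.5, 4.3]
```

```bash
for i in 1; do python3 -m jog '[{"grip":-0.85,"dx":0.0015,"dy":0,"dz":0,"rx":0,"ry":0,"rz":0},{"grip":-0.85,"dx":0,"dy":0,"dz":0,"rx":0,"ry":0,"rz":0}]'; python3 -m jog '[{"grip":-0.85,"dx":0.0015,"dy":0,"dz":0,"rx":0,"ry":0,"rz":0},{"grip":-0.85,"dx":0,"dy":0,"dz":0,"rx":0,"ry":0,"rz":0}]';  done | grep -E 'eef_pos|ft_f'
```

```text
eef_pos: [0.5958, -0.1694, 0.072]
ft_force: [-5.7, -1.2, 7.3]
eef_pos: [0.5959, -0.1695, 0.072]
ft_force: [-8.6, -1.4, 8.6]
```

The push stalls at the expected home position with 8.6 N. I'll unload, release and lift away.

```bash
python3 -m jog '[{"grip":-0.85,"dx":-0.0015,"dy":0,"dz":-0.0005,"rx":0,"ry":0,"rz":0},{"grip":-0.6,"dx":0,"dy":0,"dz":0,"rx":0,"ry":0,"rz":0},{"grip":-0.4,"dx":0,"dy":0,"dz":0,"rx":0,"ry":0,"rz":0},{"grip":-0.1,"dx":0,"dy":0,"dz":0,"rx":0,"ry":0,"rz":0},{"grip":-0.1,"dx":0,"dy":0,"dz":0,"rx":0,"ry":0,"rz":0},{"grip":-0.1,"dx":0,"dy":0,"dz":-0.015,"rx":0,"ry":0,"rz":0},{"grip":-0.1,"dx":0,"dy":0,"dz":-0.03,"rx":0,"ry":0,"rz":0},{"grip":-0.1,"dx":-0.03,"dy":0,"dz":-0.045,"rx":0,"ry":0,"rz":0},{"grip":-0.1,"dx":-0.05,"dy":0,"dz":-0.03,"rx":0,"ry":0,"rz":0},{"grip":-0.1,"dx":-0.05,"dy":0,"dz":-0.02,"rx":0,"ry":0,"rz":0}]'
python3 - <<'E'
from see import *
look('r4')
for n in('side','top'):
    im=cv2.imread(f'pics/{n}_r4.png');hsv=cv2.cvtColor(im,cv2.COLOR_BGR2HSV)
    u=np.array([np.cos(np.radians(4.2)),np.sin(np.radians(4.2)),0]); home=np.array([.6583,-.1627,.088])
    e=proj(n,[home,home-u*.136,home-u*.15])
    m=((hsv[:,:,0]<8)|(hsv[:,:,0]>172))&(hsv[:,:,1]>150)&(hsv[:,:,2]>70)
    ys,xs=np.nonzero(m); k=np.hypot(xs-e[1,0],ys-e[1,1])<15; print(n,'cap',xs[k].mean() if k.any() else None,ys[k].mean() if k.any() else None,k.sum(),'exp',e.tolist())
a=cv2.imread('pics/side_r4.png')[110:210,290:420];b=cv2.imread('pics/top_r4.png')[140:260,330:460]
cv2.imwrite('pics/c10.png',np.hstack([cv2.resize(a,(520,400),interpolation=2),cv2.resize(b,(270,400),interpolation=2)]))
E
```

```text
time_s: 29.6
eef_pos: [0.4678, -0.1792, 0.2151]
ee_rot: [3.14, -0.004, 0.074]
ft_force: [1.0, -1.1, 0.4]
width: 0.454
grip_force: 0.0
grasp pt [ 0.4677 -0.1792  0.2338]
red_tube side [(array([ 0.6579, -0.1646,  0.0907]), 0.53)]
red_tube_mid side [(array([ 0.5829, -0.1667,  0.0884]), 0.73)]
side 0.48 235 ends [320.4092 150.8931] [356.9114 162.2839]
red_tube top [(array([0.4248, 0.2663, 0.0297]), 0.6)]
red_tube_mid top [(array([ 0.5843, -0.1725,  0.0871]), 0.79)]
side cap 351.38461538461536 160.57692307692307 52 exp [[310.1351020466058, 149.0599781286643], [350.95853446409046, 161.75869277616488], [355.35628947939176, 163.1266776006111]]
top cap None None 0 exp [[386.8959199547712, 163.8757746923108], [391.5511558052435, 216.81035967688126], [392.04208123613853, 222.39266200860166]]
```

View pics/c10.png

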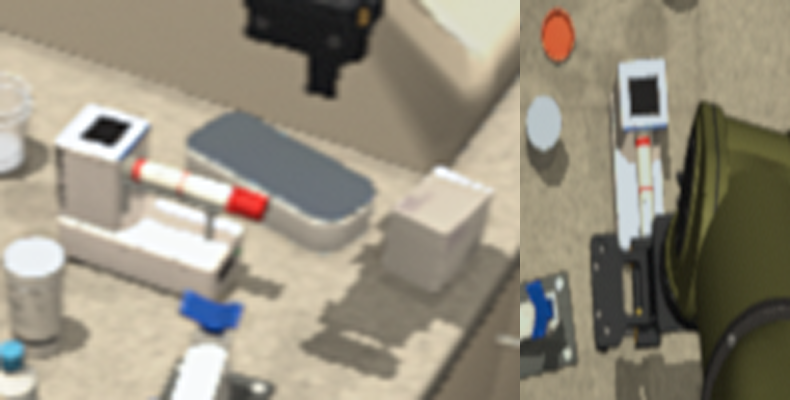

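The final view shows the tube on the rail with its foot under the hood. The cap is at side px (351,161), within about 1 px of the home prediction, and the gripper is clear.

```bash
python3 -c "
from bench import r
print(r.close_job())"
```

```text
the job is handed in; nothing more can be done
None
```

The job is handed in at about 30 s of the 58 s limit, with no verdict shown. The red-capped tube lies released on the reader's rail, foot home against the back to about 2 mm by the side camera; the blue tube and bystanders were never touched, though I did not re-measure them.

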